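# Throw the over-centre clamp on a model hull with an extension bar

### The job

Take the extension bar from its rest, push it fully home onto the stub of the toggle clamp's lever, and with it throw the lever past its dead point, easing it over slowly against its spring until the rubber pad has pushed the model hull against the end stop and grips it firmly, and pause there with the bar slack on the stub, neither pushing nor holding back: never let the lever snap over, never press the delicate hull much harder than the clamp's own spring does, and do not touch lever or hull with the gripper. Then draw the bar off, lay it back in its rest, and leave everything else alone.

Things in the scene. Friction and masses are not known exactly. Their poses are not given: they have to be found in the camera images.
- toggle (a joint): Clamp lever angle, rad: 0 open (start), grows anticlockwise from above. Its spring resists with 1.4 N m at 0, falling to none at the dead point 0.65, then drives it on (about 2.4 N m per rad). Drag 0.12 N m + 0.5 N m per rad/s. Let go past 0.65 it snaps, about 1 to 2 rad/s. It comes firm at 0.87 to 1.25 as the end stop is set (feel it), the spring pressing the hull with 7 to 20 N.
- pivot (a point): point on the vertical hinge axis of the dark steel lever hub, 55 mm above the bench, level with the stub. Fixed to the jig, axes as the jig's: x away from the robot at yaw 0, y towards the end stop, z up. The stub points along the jig's -x, turned clockwise from above by 0.65 rad less the joint value. Hub top 68 to 74 mm above the bench.
- stub_tip (a point): outer end of the lever's level steel stub, 68 mm from the pivot axis; x outward along it, z up. The stub is 14 mm square (last 8 mm 10 mm square) and starts at a 26 mm square dark collar, face 22 mm from the axis. Opposite it the lever carries the pad: rubber roller 18 mm across, 60 mm from the axis, 21 to 45 mm above the bench.
- bar_center (a point): centre of the loose extension bar, plain aluminium, 24 x 24 x 200 mm, about 250 g, 40 mm above the bench in its rest. x along the bar to its open end, z up. Grasp across the 24 mm near the centre. Its last 50 mm are a blind square socket 17 mm wide, 50 mm deep: 1.5 mm play a side on the stub, so it rocks some 0.08 rad; fully home its mouth meets the collar.
- bar_mouth (a point): centre of the open mouth of the bar's socket, 100 mm from the bar's centre; axes as the bar's.
- rest_seat (a point): where the bar's centre lies in its fixed wooden rest, 40 mm above the bench; x to where the bar's open end points at the start. Board 190 x 70 x 8 mm with two notched blocks (20 mm thick) 70 mm either side of the centre; notches 32 mm wide and 10 mm deep, floor 28 mm above the bench.
- hull_center (a point): loose tan plastic model tank hull, 56 mm wide (x), 100 mm long (y), 40 mm high, in a channel between two low aluminium rails on the jig (2 mm play a side); this point is 20 mm above its underside, axes as the hull's. It starts 4 to 26 mm short of the end stop, an aluminium block at the channel's +y end; the pad pushes it along +y.
- jig: fixed plywood plate 200 (x) x 260 (y) x 12 mm on the bench, origin under its centre, carrying clamp, rails (top 34 mm above the bench) and end stop (top 42 mm). The pivot is at x -50, y -40 mm on it.
- glue: bystander: clear glue bottle with cap, 48 mm wide, 90 mm high; origin under its centre
- paint: bystander: small glass paint jar, 32 mm wide, 32 mm high, standing on the jig plate; origin under its centre
- thinner: bystander: amber bottle, 44 mm wide, 75 mm high; origin under its centre
- deck: bystander: flat tan kit part 70 x 110 x 13 mm; origin under its centre
- knife: bystander: slim hand tool 150 mm long lying on the bench
- roadwheel: bystander: tan ring 32 mm wide, 8 mm thick; origin under its centre
Mind the look-alikes: they are no part of the job. What is shaped like the part that bears bar_center but brown or turquoise is not meant.

How it is judged (in metres and radians):
On the way, in this order (a step that is already met when the one before it is completed fails the run):
1. the bar is pushed home onto the stub (mouth within 5 mm of the collar face) while the lever is still open (x of bar_mouth in the frame of stub_tip below -0.041 m and distance between bar_mouth and pivot below 0.03 m and value of joint toggle below 0.2 rad), for 0.1 s.
2. with the bar still on the stub (mouth within 15 mm of the collar), the lever is past its dead point, its pad presses the hull, and the bar hangs slack on the stub (under 8 N) (distance between bar_mouth and pivot below 0.037 m and value of joint toggle above 0.8 rad and contact force between toggle and hull above 5 N and contact force between bar and toggle below 8 N), for 0.3 s.
At the end, for the whole second after the job is handed in: the lever is past its dead point (joint above 0.8) with its pad pressing the hull (over 5 N), the hull at rest, and the bar lies at rest down in both notches of its rest, its centre within 35 mm along, 8 mm across and 5 mm in height of the seat (value of joint toggle above 0.8 rad and contact force between toggle and hull above 5 N and x of bar_center in the frame of rest_seat between -0.035 and 0.035 m and y of bar_center in the frame of rest_seat between -0.008 and 0.008 m and z of bar_center in the frame of rest_seat between -0.005 and 0.005 m and linear speed of each of bar, hull below 0.02 m/s); the robot touches nothing.
It fails at once if the lever snaps over (faster than 0.8 rad/s in the closing direction) (velocity of joint toggle above 0.8 rad/s).
It fails at once if the hull is pressed by the pad with more than 45 N (contact force between toggle and hull above 45 N).
It fails at once if the gripper or arm touches the lever or the hull (contact force between any of the fingers, the arm and toggle above 1 N or contact force between any of the fingers, the arm and hull above 1 N).
It fails at once if the bar strikes the hull (contact force between bar and hull above 1 N).
It fails at once if a bystander is moved by more than 15 mm (distance of any of glue, paint, thinner, deck, knife, roadwheel from where it was at the start of the episode above 0.015 m).
It also fails if it takes over 72 s, if anything falls off the work surface, if the arm or the gripper's body presses on something with over 40 N, if the wrist force passes 120 N, or if a joint passes its speed limit or range.

### The arm

A 6-joint arm with a two-finger parallel gripper is mounted at the origin on the work surface. World frame = base frame: x ahead of the robot, y to its left, z up, the work surface at z = 0. Lengths are in mm, angles in rad, forces in N, time in s.
With the tool pointing down it reaches from about 275 to 850 mm from the base axis. Payload 19 kg.
Tool frame: the origin (TCP) lies midway between the tips of the shut fingers; the grasp point (between the pads) lies 19 mm behind it; z points along the fingers, y is the line along which they close (so a half turn about z gives the same grasp; the last joint's range is limited). The gripper opens to 85 mm and grips with 20 to 120 N. Pads are 22 mm wide; open, the fingers measure 114 mm over their backs; the gripper's body (76 mm by 85 mm) begins 54 mm behind the grasp point. The pads swing forward as they close: fully open they stand 13 mm farther back than shut.
Start: joints at [1.056, 0.15, 1.437, -0, 1.554, -0.134], TCP at [213.708, 533.778, 231.267] pointing down, gripper open.
Joint ranges: [-2.8, 2.8], [-0.68, 2.1], [0.12, 2.68], [-1.39, 4.53], [0.16, 2.79], [-2.81, 2.81]. Speed limits (rad/s): [1.89, 1.89, 2.22, 3.01, 3.01, 3.01].

### API

Orientations are given as a unit quaternion [w, x, y, z].
In Python, from plant import telemetry, eyes, order gives the robot as it stands.
- The arm moves only by the tool carry_out, never from a script. Its argument "moves" is a list of rows, each an object with "claw": the gripper's target within -1 to 1 (shut at 1, half-way at 0, fully open at -1); "delta_pos": the shift along the tool's x, y, z as a fraction of full scale, a list of three; "roll": the turn about the tool's z as a fraction of full scale. In form: [{"claw": claw, "delta_pos": [x, y, z], "roll": roll}, ...]. A call has 1 to 20 rows; each row is the pose to reach, as a shift and turn from the pose commanded when the call began, along the tool's axes at that moment, turning the shorter way round; what a row does not reach only later rows make up. Full scale, the value 1, is 400 mm for a shift and 360 degrees for a turn. A row lasts 1/8 s, in which the tool goes at most 62.5 mm and 10.7 degrees, less where a joint would pass 70% of its speed; a pose out of reach is approached as far as the arm can. A call with a number of a shift or a turn outside -1 to 1 is refused whole. A call with a gripper value outside its range is refused whole. The fingers move at their own pace and stop on an object; "grip_force" is the grip in N (left out, the last holds). Time passes only in rows, so rows that repeat a pose let the fingers close. It gives the time, the measured TCP pose, the force, the opening and the grip force at its end, in the units of the state.
- telemetry.get_obs(): the state, without advancing time (a new reading comes with each control period).
- eyes.read_camera(name): name is "side" or "top" or "wrist"; returns a dict with "color" (420x560x3 uint8, red, green, blue), "depth" (420x560 float32, mm along the optical axis (not along the pixel's ray), 0 where there is no reading), "fovy" (degrees; the focal length in pixels is half the picture's height over the tangent of half this angle, whatever the lens; pixels are square), "cx", "cy" (the principal point, pixels), "cam_to_world" (4x4, takes a point from camera to world coordinates). Camera axes: x right, y up, looking along -z (the intrinsics and any distortion apply to the point x, -y, -z); pixel columns grow to the right and rows downward; lengths in mm; the calibration is good to about 2 mm. A picture is of the moment at which its call begins.
- order.hand_in(): hands the job in; it is judged then, once.
Trained networks look in a picture, given as the dict that the camera call returned (one of the last four; its "shot" number tells which), for a name from the list of things; names that differ only in an ending like _2 or _b are one class to them, and where a whole thing is asked for, a point or a joint stands for the part that bears it (a point fixed in the world has none). Each returns a list of dicts, best first, with "score" (0 to 1); they miss things now and then, are a little off and sometimes report something else, mostly with a low value. They report only what shows in the picture. A call takes as long as a camera call. They do not tell look-alikes from the thing itself.
- eyes.boxes_of(thing, picture): "location" ([column, row] in pixels, amid what is visible of it).
- eyes.regions_of(thing, picture): "pixels" (420x560 bool, what is visible of it) and "location" ([column, row] in pixels, amid what is visible of it).
The state is a dict: "t": time; "qpos": joint angles; "joint_velocities": joint speeds; "joint_efforts": joint torques, N m; "eef_pos": TCP position; "orientation": TCP orientation; "contact_force": force on the tool from outside, world axes, zero at the start; "wrist_torque": the same for the moment, N m; "finger_gap": finger opening in mm; "gripper_force": force on a finger pad.
Only numpy, scipy, OpenCV 4.12 (cv2) and the standard library are available. Lean on these libraries where they do the work, as an engineer would, in place of code of your own. Each camera call takes 0.05 s, during which the arm holds its last target. There are 200 camera calls.

## Working session

There is one attempt and no reset: what is moved stays moved. The work goes in short steps, Python scripts to look and compute and a tool call to move; the robot and the scene stay as the last step left them, time stands still between calls to the robot, and variables do not carry over. Pictures are saved under pics/ and viewed, at most 10 in all, crops included, and the job is handed in when it is done.

Besides the shell and the picture viewer there is one more tool, called after "Emit:" by a JSON object that holds its "api" and its "payload". carry_out: Moves the arm, as the interface text tells. Its arguments: {"type":"object","properties":{"moves":{"type":"array"},"grip_force":{"type":"number"}},"required":["moves"]}

```bash
ls; mkdir -p pics
cat > h.py <<'E'
import numpy as np, cv2
from plant import telemetry, eyes, order
def cloud(p):
    d=p["depth"]; h,w=d.shape; f=h/2/np.tan(np.radians(p["fovy"])/2)
    v,u=np.mgrid[:h,:w]
    P=np.stack([(u-p["cx"])/f*d,-(v-p["cy"])/f*d,-d,np.ones_like(d)],-1)
    W=P@np.array(p["cam_to_world"]).T
    W[d<=0]=np.nan
    return W[...,:3]
def save(p,n): cv2.imwrite(f"pics/{n}.png",p["color"][...,::-1])
E
python3 - <<'E'
from h import *
o=telemetry.get_obs(); print({k:np.round(v,3) for k,v in o.items()})
ps=[eyes.read_camera(n) for n in ("top","side")]
for p in ps: print({k:v for k,v in p.items() if k not in("color","depth")})
cv2.imwrite("pics/a.png",np.hstack([cv2.resize(p["color"],(800,600)) for p in ps[:1]])[...,::-1])
save(ps[1],"b")
for n in ("bar_center","toggle","hull_center","rest_seat","jig","glue","paint"):
  for q in ps[:1]:
    W=cloud(q)
    try:
      for r in eyes.regions_of(n,q)[:4]:
        X=W[r["pixels"]]; print(n,round(r["score"],2),np.round(r["location"]),np.round(np.nanmedian(X,0)),r["pixels"].sum(), np.nanpercentile(X[:,2],95).round())
    except Exception as e: print(n,e)
E
```

```text
pics
{'t': np.float64(0.0), 'qpos': array([ 1.056,  0.151,  1.438, -0.   ,  1.554, -0.134]), 'joint_velocities': array([-0.001, -0.002,  0.002,  0.   ,  0.001,  0.001]), 'joint_efforts': array([ 1.0000e-03, -7.1303e+01, -5.7088e+01, -0.0000e+00,  9.0000e-03,
        0.0000e+00]), 'eef_pos': array([213.619, 533.588, 230.695]), 'orientation': array([-0.   ,  0.189,  0.982, -0.001]), 'contact_force': array([ 0.578, -0.283, -0.474]), 'wrist_torque': array([-0.006,  0.01 , -0.038]), 'gripper_force': np.float64(0.0), 'finger_gap': np.float64(85.304)}
{'fovy': 47.2071876121389, 'cx': 277.9435028734496, 'cy': 208.5534504870052, 'cam_to_world': array([[ 1.20829874e-02,  9.86021257e-01, -1.66180874e-01,
         2.88961841e+02],
       [-9.99849079e-01,  1.39887289e-02,  1.03021495e-02,
         9.49074715e+00],
       [ 1.24827975e-02,  1.66031313e-01,  9.86041471e-01,
         1.40450325e+03],
       [ 0.00000000e+00,  0.00000000e+00,  0.00000000e+00,
         1.00000000e+00]]), 'shot': 1}
{'fovy': 43.40578307409754, 'cx': 280.99212866019406, 'cy': 208.96196222140279, 'cam_to_world': array([
[... 164 characters left out ...]
      [-8.98508588e-03,  7.23268147e-01,  6.90508838e-01,
         1.00659032e+03],
       [ 0.00000000e+00,  0.00000000e+00,  0.00000000e+00,
         1.00000000e+00]]), 'shot': 2}
bar_center 0.8 [115. 222.] [470. 459.  24.] 631 30.0
bar_center 0.69 [166. 303.] [248. 307.  24.] 776 29.0
toggle 0.54 [316. 156.] [ 669. -106.   64.] 313 74.0
hull_center 0.77 [290. 142.] [717. -34.  45.] 686 59.0
hull_center 0.21 [365. 295.] [ 288. -247.   21.] 335 29.0
rest_seat 0.94 [189. 219.] [487. 258.  10.] 1066 44.0
jig 0.76 [301. 152.] [703. -72.  14.] 4585 50.0
jig 0.48 [222. 187.] [590. 162.   8.] 93 14.0
glue 0.51 [196. 125.] [766. 233.  61.] 273 92.0
paint 0.34 [300. 152.] [705. -69.  14.] 4754 48.0
```

View pics/a.png

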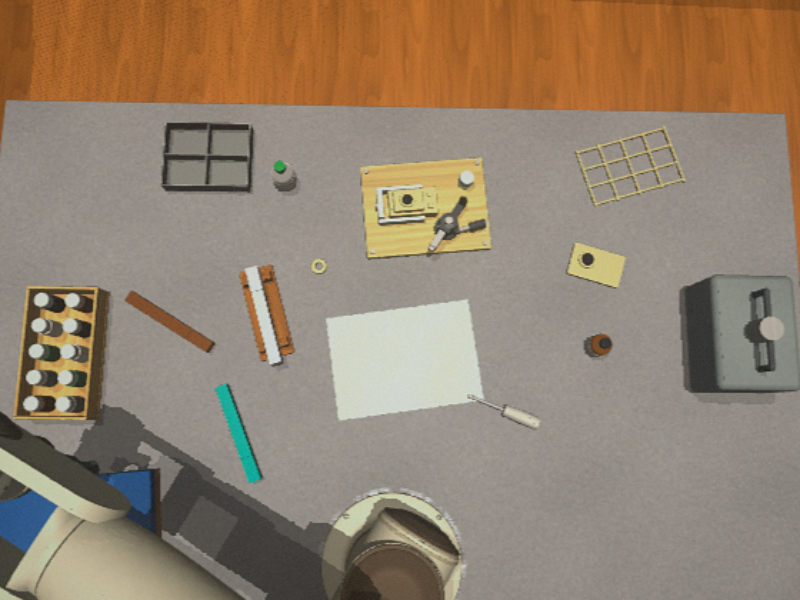

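View pics/b.png

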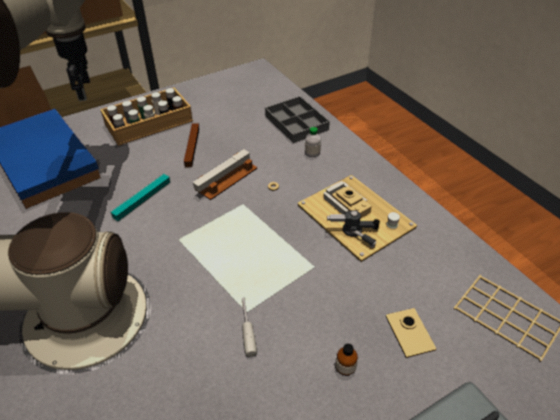

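Run:
```python
from h import *
p=eyes.read_camera("top"); s=eyes.read_camera("side")
a=cv2.resize(p["color"][95:195,235:355],(480,400),interpolation=3)
b=cv2.resize(p["color"][175:265,155:215],(320,400),interpolation=1)[:400]
b=cv2.resize(p["color"][175:265,155:220],(289,400),interpolation=3)
c=cv2.resize(s["color"][170:265,290:420],(400,292),interpolation=3)
cv2.imwrite("pics/c.png",np.hstack([a,b])[...,::-1]); 
W=cloud(p)
def rect(m,n):
    X=W[m][:,:2].astype(np.float32); r=cv2.minAreaRect(X); print(n,len(X),np.round(r[0],1),np.round(r[1],1),round(r[2],1),"z",np.nanmedian(W[m][:,2]).round(1)); return r
x,y,z=W[...,0],W[...,1],W[...,2]
near=(abs(x-480)<130)&(abs(y-265)<60)
print(np.histogram(z[near],bins=range(-4,64,4)))
rect(near&(z>47)&(z<60),"bar"); rect(near&(z>5)&(z<48),"rest")
nj=(abs(x-705)<170)&(abs(y+70)<170)
m=nj&(z>7)&(z<17); rect(cv2.morphologyEx(m.astype(np.uint8),cv2.MORPH_OPEN,np.ones((3,3)))>0,"jig")
for n in ("toggle","hull_center"):
  r=eyes.regions_of(n,p)[0]; print(n,r["score"],r["location"],np.histogram(W[r["pixels"]][:,2],bins=range(0,90,6)))
```

```text
(array([606, 970, 568, 348, 124,   9,   9,  20,  28,  48,  76,  58,  40,
       195, 298,  85]), array([-4,  0,  4,  8, 12, 16, 20, 24, 28, 32, 36, 40, 44, 48, 52, 56, 60]))
bar 599 [480.5 263.3] [200.1  24.8] 16.8 z 52.9
rest 1154 [478.7 265.1] [257.  119.7] 0.1 z 9.7
jig 2674 [719.6 -60.1] [201.5 260.3] 5.7 z 12.7
toggle 0.74 [312.9, 156.5] (array([ 0,  8, 18, 12,  1, 12, 40, 42, 14, 21, 73, 88, 35,  2]), array([ 0,  6, 12, 18, 24, 30, 36, 42, 48, 54, 60, 66, 72, 78, 84]))
hull_center 0.69 [287.2, 143.2] (array([  0,   0,   1,   3,  11,  27, 175, 134, 154, 127,  17,   0,   0,
         0]), array([ 0,  6, 12, 18, 24, 30, 36, 42, 48, 54, 60, 66, 72, 78, 84]))
```

View pics/c.png

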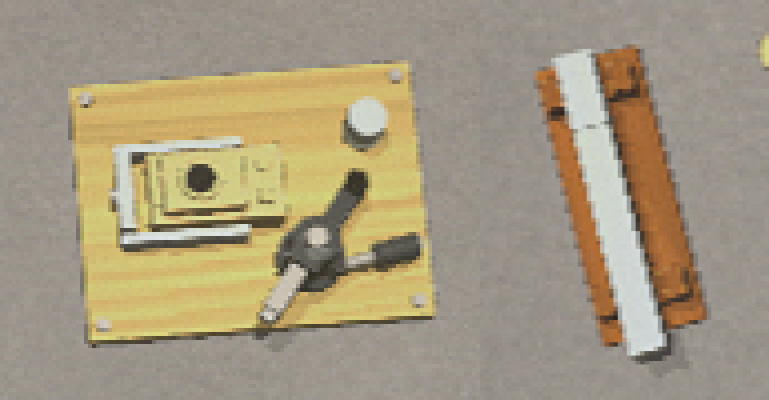

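```bash
cat >> h.py <<'E'
import json,sys
from scipy.spatial.transform import Rotation as R
def psi0():
    w,x,y,z=telemetry.get_obs()["orientation"]; Y=R.from_quat([x,y,z,w]).as_matrix()[:,1]; return np.arctan2(Y[1],Y[0])
def delta(cur,tgt):
    """cur,tgt: (x,y,z TCP mm, beta=bar yaw); returns tool fractions"""
    a=cur[3]+np.pi/2; d=np.subtract(tgt[:3],cur[:3])
    X=np.array([np.cos(a+np.pi/2),np.sin(a+np.pi/2)]);Y=np.array([np.cos(a),np.sin(a)])
    return np.round([d[:2]@X/400,d[:2]@Y/400,-d[2]/400,-(tgt[3]-cur[3])/2/np.pi],4)
E
python3 - <<'E'
from h import *
b0=psi0()-np.pi/2; print(b0, delta((213.708,533.778,231.267,b0),(480.5,263.3,150,.293)))
E
```

```text
-0.38075676897695643 [-0.8705 -0.3799  0.2032 -0.1072]
```

Emit:
{"api": "carry_out", "payload": {"moves": [{"claw":-0.5,"delta_pos":[-0.8705,-0.3799,0.2032],"roll":-0.1072},{"claw":-0.5,"delta_pos":[-0.8705,-0.3799,0.2032],"roll":-0.1072},{"claw":-0.5,"delta_pos":[-0.8705,-0.3799,0.2032],"roll":-0.1072},{"claw":-0.5,"delta_pos":[-0.8705,-0.3799,0.2032],"roll":-0.1072},{"claw":-0.5,"delta_pos":[-0.8705,-0.3799,0.2032],"roll":-0.1072},{"claw":-0.5,"delta_pos":[-0.8705,-0.3799,0.2032],"roll":-0.1072},{"claw":-0.5,"delta_pos":[-0.8705,-0.3799,0.2032],"roll":-0.1072},{"claw":-0.5,"delta_pos":[-0.8705,-0.3799,0.2032],"roll":-0.1072},{"claw":-0.5,"delta_pos":[-0.8705,-0.3799,0.2032],"roll":-0.1072},{"claw":-0.5,"delta_pos":[-0.8705,-0.3799,0.2032],"roll":-0.1072},{"claw":-0.5,"delta_pos":[-0.8705,-0.3799,0.2032],"roll":-0.1072}]}}

```text
t: 2.02
eef_pos: [480.1, 264.0, 150.3]
orientation: [0.0, -0.146, 0.989, 0.0]
contact_force: [-0.0, 0.2, -0.2]
finger_gap: 64.1
gripper_force: 0.0
```

Run:
```python
from h import *
o=telemetry.get_obs(); print(o["t"],o["eef_pos"],psi0()-np.pi/2,o["finger_gap"],o["joint_velocities"].round(3),o["qpos"].round(2))
p=eyes.read_camera("wrist"); save(p,"w1"); W=cloud(p); x,y,z=W[...,0],W[...,1],W[...,2]
print(p["cam_to_world"].round(3))
m=(z>47)&(z<60)&(abs(x-480)<120)&(abs(y-263)<60); print(m.sum(),cv2.minAreaRect(W[m][:,:2].astype(np.float32)),np.median(z[m]))
```

```text
2.025 [480.0541547  264.02883057 150.33383705] 0.29404471250219233 64.09002074156804 [-0.003  0.001  0.001 -0.    -0.001 -0.001] [ 0.36  0.14  1.62 -0.    1.39 -1.5 ]
[[-2.90000e-01 -9.11000e-01 -2.92000e-01  4.05643e+02]
 [ 9.57000e-01 -2.76000e-01 -8.90000e-02  2.40629e+02]
 [-0.00000e+00 -3.05000e-01  9.52000e-01  2.93214e+02]
 [ 0.00000e+00  0.00000e+00  0.00000e+00  1.00000e+00]]
6331 ((481.25146484375, 261.96368408203125), (199.94468688964844, 24.08698272705078), 16.60932159423828) 52.33984213585941
```

View pics/w1.png

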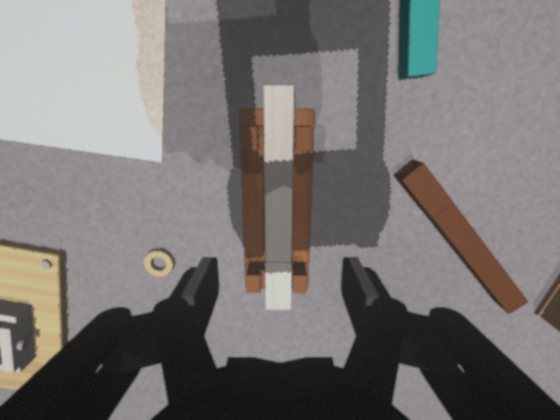

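Run:
```python
from h import *
print(delta((480.5,263.3,150,.293),(481,262.2,22,.291)))
```

```text
[-4.0e-04 -3.0e-03  3.2e-01  3.0e-04]
```

Emit:
{"api": "carry_out", "payload": {"moves": [{"claw":-0.5,"delta_pos":[-0.0004,-0.003,0.12],"roll":0.0003},{"claw":-0.5,"delta_pos":[-0.0004,-0.003,0.22],"roll":0.0003},{"claw":-0.5,"delta_pos":[-0.0004,-0.003,0.28],"roll":0.0003},{"claw":-0.5,"delta_pos":[-0.0004,-0.003,0.32],"roll":0.0003},{"claw":-0.5,"delta_pos":[-0.0004,-0.003,0.32],"roll":0.0003},{"claw":1,"delta_pos":[-0.0004,-0.003,0.32],"roll":0.0003},{"claw":1,"delta_pos":[-0.0004,-0.003,0.32],"roll":0.0003},{"claw":1,"delta_pos":[-0.0004,-0.003,0.32],"roll":0.0003},{"claw":1,"delta_pos":[-0.0004,-0.003,0.32],"roll":0.0003},{"claw":1,"delta_pos":[-0.0004,-0.003,0.32],"roll":0.0003},{"claw":1,"delta_pos":[-0.0004,-0.003,0.32],"roll":0.0003}], "grip_force": 100}}

```text
t: 3.45
eef_pos: [481.5, 262.4, 23.2]
orientation: [0.001, -0.145, 0.989, 0.0]
contact_force: [-2.9, -0.6, 8.3]
finger_gap: 22.2
gripper_force: 98.8
```

Run:
```python
from h import *
c=(481,262.2,22,.291)
print(delta(c,(481,262.2,120,.291)),delta(c,(505,-1.3,110,-.5505)))
```

```text
[ 0.     0.    -0.245 -0.   ] [ 0.1315 -0.6483 -0.22    0.1339]
```

Emit:
{"api": "carry_out", "payload": {"moves": [{"claw":1,"delta_pos":[0,0,-0.05],"roll":0},{"claw":1,"delta_pos":[0,0,-0.15],"roll":0},{"claw":1,"delta_pos":[0,0,-0.245],"roll":0},{"claw":1,"delta_pos":[0.02,-0.1,-0.245],"roll":0.02},{"claw":1,"delta_pos":[0.05,-0.25,-0.24],"roll":0.045},{"claw":1,"delta_pos":[0.08,-0.4,-0.23],"roll":0.07},{"claw":1,"delta_pos":[0.105,-0.52,-0.22],"roll":0.095},{"claw":1,"delta_pos":[0.12,-0.6,-0.22],"roll":0.12},{"claw":1,"delta_pos":[0.1315,-0.6483,-0.22],"roll":0.1339},{"claw":1,"delta_pos":[0.1315,-0.6483,-0.22],"roll":0.1339},{"claw":1,"delta_pos":[0.1315,-0.6483,-0.22],"roll":0.1339},{"claw":1,"delta_pos":[0.1315,-0.6483,-0.22],"roll":0.1339}]}}

```text
t: 4.95
eef_pos: [504.9, -0.6, 110.1]
orientation: [0.0, 0.271, 0.963, 0.0]
contact_force: [0.2, -0.1, -1.3]
finger_gap: 22.4
gripper_force: 98.2
```

Run:
```python
from h import *
o=telemetry.get_obs(); print(o["t"],o["eef_pos"],psi0()-np.pi/2,o["finger_gap"],o["contact_force"].round(1),o["wrist_torque"].round(2),o["qpos"].round(2))
t=eyes.read_camera("top");p=eyes.read_camera("wrist"); 
cv2.imwrite("pics/d.png",np.hstack([cv2.resize(t["color"][95:235,230:370],(400,400),interpolation=3),cv2.resize(p["color"],(400,300))[:300][np.minimum(np.arange(400),299)]])[...,::-1])
for n,q in (("top",t),("wrist",p)):
  W=cloud(q);x,y,z=W[...,0],W[...,1],W[...,2]
  e=o["eef_pos"]; m=(abs(x-e[0])<130)&(abs(y-e[1])<90)&(z>105)&(z<150)
  h=np.median(z[m]) if m.any() else 0
  if n=="wrist": print("hist",np.histogram(z[m],bins=range(105,150,3)))
  m&=(z>132)&(z<146); 
  if n=="wrist": print(cv2.minAreaRect(W[m][:,:2].astype(np.float32)),np.median(z[m]))
  for k in ("toggle","stub_tip","pivot","bar_mouth","hull_center"):
    for r in eyes.boxes_of(k,q)[:2]:
      c,rr=np.round(r["location"]).astype(int); print(n,k,round(r["score"],2),c,rr,W[rr,c].round(1))
```

```text
4.95 [504.93034841  -0.56731331 110.10925504] -0.5484020544682775 22.44352699313841 [ 0.2 -0.1 -1.3] [ 0.   -0.03 -0.01] [-0.15  0.08  1.77  0.    1.29 -1.18]
top toggle 0.77 316 153 [ 676.3 -111.6   73.7]
top toggle 0.28 221 185 [593.6 165.1   4.2]
top stub_tip 0.7 318 153 [ 677.7 -117.7   69.2]
top stub_tip 0.41 419 240 [ 431.  -401.8   63.6]
top pivot 0.89 306 140 [732.7 -86.7  16.8]
top bar_mouth 0.85 122 226 [464.5 444.7  22.1]
top bar_mouth 0.77 268 227 [452.3  22.  139. ]
top hull_center 0.71 287 142 [713.2 -28.6  56.3]
top hull_center 0.26 418 189 [ 588.6 -420.6   11. ]
hist (array([    0,     0,     1,    34,    86,   113,   128,   135,   158,
         162,   709, 18011,   242,   198]), array([105, 108, 111, 114, 117, 120, 123, 126, 129, 132, 135, 138, 141,
       144, 147]))
((479.2854309082031, 18.874298095703125), (49.50603485107422, 137.35366821289062), 50.382347106933594) 139.21464900677893
wrist pivot 0.82 380 295 [625.9  35.8  12.7]
wrist bar_mouth 0.64 281 187 [462.3  25.6 138.6]
wrist hull_center 0.83 388 398 [698.   -4.2  50.6]
```

View pics/d.png

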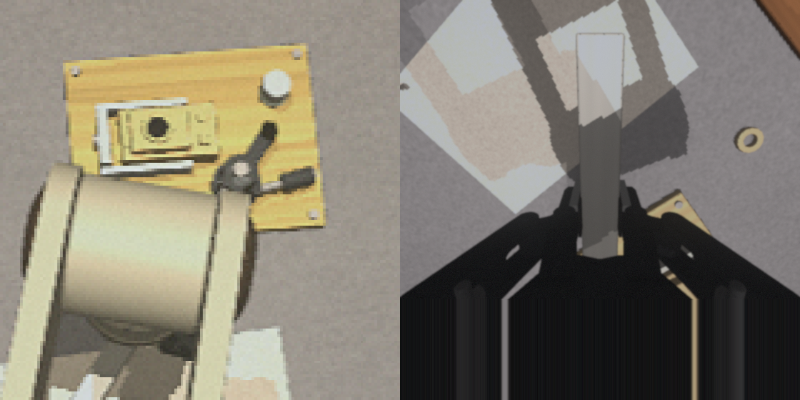

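Run:
```python
from h import *
s=eyes.read_camera("side"); W=cloud(s);x,y,z=W[...,0],W[...,1],W[...,2]
m=(z>7)&(z<17)&(abs(x-719)<170)&(abs(y+60)<180)
m=cv2.morphologyEx(m.astype(np.uint8),cv2.MORPH_OPEN,np.ones((3,3)))
n,l,st,_=cv2.connectedComponentsWithStats(m); k=1+np.argmax(st[1:,4]); m=l==k
X=W[m][:,:2].astype(np.float32); lo=W[m][:,2]; print(m.sum(),cv2.minAreaRect(X),np.median(lo))
m=(abs(x-640)<45)&(abs(y+85)<45)&(z>52)&(z<70)
u=np.array([-.852,.523]);piv=np.array([673.8,-104.9])
d=W[m][:,:2]-piv; a=d@u; b=d@np.array([-u[1],u[0]])
k=(a>24)&(a<75)&(abs(b)<15)
for aa,bb,zz in sorted(zip(a[k],b[k],W[m][k][:,2])): print(f"{aa:.0f},{bb:.1f},{zz:.0f}",end=" | ")
cv2.imwrite("pics/e.png",cv2.resize(s["color"][150:290,240:430],(760,560),interpolation=3)[...,::-1])
```

```text
2569 ((717.6832885742188, -62.609649658203125), (202.6313934326172, 262.9407958984375), 5.575858116149902) 13.44864901668825
26,-1.3,63 | 26,-2.3,66 | 26,4.3,61 | 26,8.7,59 | 26,4.3,65 | 26,8.1,62 | 28,7.6,54 | 28,-2.9,65 | 28,7.1,57 | 29,1.4,66 | 29,7.2,61 | 29,4.5,65 | 29,8.0,65 | 30,-5.8,62 | 31,1.2,62 | 31,-0.1,64 | 31,6.0,60 | 31,7.9,58 | 32,7.0,64 | 33,-5.6,63 | 33,-1.4,59 | 33,4.2,54 | 33,-0.6,64 | 34,10.7,53 | 34,9.4,56 | 34,8.2,62 | 34,6.6,64 | 36,-3.2,61 | 36,-4.6,63 | 36,4.2,58 | 36,9.0,55 | 36,5.1,62 | 36,4.0,65 | 37,12.4,62 | 38,-3.7,61 | 38,-4.0,64 | 38,6.8,53 | 39,4.2,61 | 39,6.0,60 | 39,3.5,64 | 39,9.3,59 | 41,-5.4,63 | 41,5.7,52 | 41,9.9,53 | 41,1.3,62 | 41,3.3,60 | 41,0.3,65 | 41,7.2,61 | 41,9.0,59 | 43,-6.9,61 | 43,6.3,53 | 44,2.6,63 | 44,1.1,65 | 44,9.1,59 | 44,8.4,62 | 44,7.9,65 | 46,-1.0,63 | 46,-2.5,66 | 46,1.3,62 | 46,3.4,61 | 46,7.8,58 | 47,8.0,62 | 49,-4.1,64 | 49,-1.3,63 | 49,8.5,55 | 49,3.9,61 | 49,8.6,59 | 49,7.7,61 | 49,5.6,66 | 51,-6.7,61 | 51,4.3,58 | 51,2.6,63 | 52,8.0,58 | 52,9.8,56 | 52,6.3,63 | 52,3.5,68 | 53,-5.6,63 | 54,-2.0,62 | 54,7.0,53 | 54,4.8,58 | 54,3.3,64 | 54,5.7,63 | 56,6.7,53 | 56,-3.7,64 | 56,4.2,58 | 56,1.0,62 | 56,-0.6,64 | 57,4.1,61 | 57,7.7,58 | 59,-2.6,65 | 59,8.6,55 | 59,5.6,59 | 59,0.9,65 | 59,8.1,58 | 59,4.1,65 | 59,6.6,64 | 61,-4.6,60 | 61,5.4,55 | 61,4.2,58 | 62,3.9,61 | 62,2.6,63 | 64,-2.2,62 | 64,4.9,58 | 64,1.7,62 | 64,3.8,61 | 64,7.3,57 | 66,-4.9,60 | 66,2.9,56 | 66,4.9,55 | 66,-0.2,61 | 67,5.5,63 | 68,-7.7,53 | 68,-4.7,53 | 69,2.8,56 |
```

View pics/e.png

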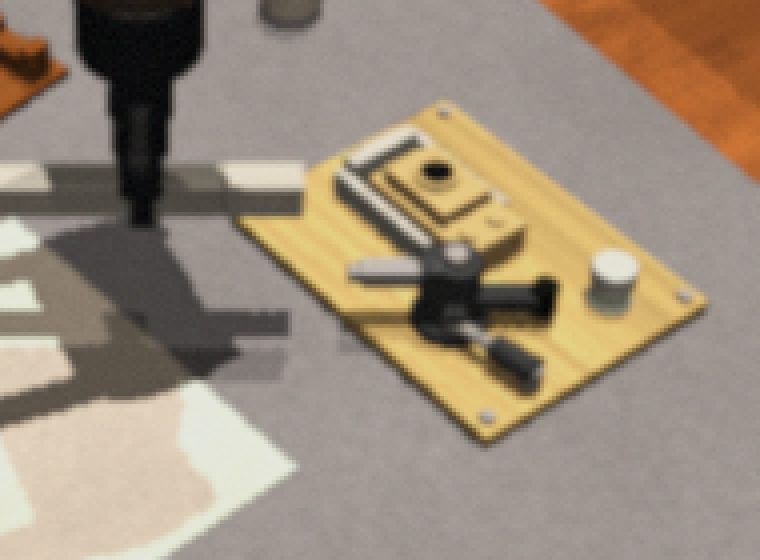

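Run:
```python
from h import *
print(delta((505,-1.3,110,-.5505),(513.1,-8.0,38,-.5505)))
```

```text
[-0.026  -0.0037  0.18   -0.    ]
```

Emit:
{"api": "carry_out", "payload": {"moves": [{"claw":1,"delta_pos":[0,-0.0037,0.07],"roll":0},{"claw":1,"delta_pos":[0,-0.0037,0.13],"roll":0},{"claw":1,"delta_pos":[-0.01,-0.0037,0.17],"roll":0},{"claw":1,"delta_pos":[-0.026,-0.0037,0.18],"roll":0},{"claw":1,"delta_pos":[-0.026,-0.0037,0.18],"roll":0},{"claw":1,"delta_pos":[-0.026,-0.0037,0.18],"roll":0}]}}

```text
t: 6.35
eef_pos: [513.5, -8.1, 38.7]
orientation: [0.0, 0.272, 0.962, 0.0]
contact_force: [-0.0, -0.0, -2.2]
finger_gap: 22.3
gripper_force: 98.3
```

Run:
```python
from h import *
o=telemetry.get_obs(); print(o["eef_pos"],psi0()-np.pi/2)
u=np.array([-.8523,.5231]);piv=np.array([673.3,-105.8]);n=np.array([-u[1],u[0]])
A=[]
for i in range(6):
  s=eyes.read_camera("side"); A.append(cloud(s))
W=np.nanmean(A,0); d=W[...,:2]-piv; a=d@u;b=d@n;z=W[...,2]
def prof(lo,hi,zt,nm):
  # top face: z within 3 of zt
  m=(a>lo)&(a<hi)&(abs(b)<22)&(abs(z-zt)<2.5); 
  print(nm,m.sum(),"b med",np.median(b[m]).round(2),np.percentile(b[m],[3,25,75,97]).round(1),"z",np.median(z[m]).round(1))
prof(28,58,62,"stub");prof(92,140,67,"barfront");prof(235,285,67,"barback")
m=(abs(b)<12)&(abs(z-62)<8)&(a>30)&(a<120);h=np.histogram(a[m],bins=range(30,120,3));print(h[0],h[1])
c=s["color"][165:235,270:375]; cv2.imwrite("pics/f.png",cv2.resize(c,(788,525),interpolation=3)[...,::-1])
```

```text
[513.46631309  -8.11885714  38.70511759] -0.5505273041808385
stub 54 b med 1.99 [-6.7 -2.6  5.8  7. ] z 63.3
barfront 128 b med 2.84 [-12.3  -4.9   9.7  13.7] z 68.4
barback 113 b med 3.27 [-8.4 -3.7 10.1 13.3] z 68.5
[ 6  9  8  9  6  7  8  7 10  6  5  5  8  0  0  0  0  0  0  4 10  7  7  6
  8 15  7  8  6] [ 30  33  36  39  42  45  48  51  54  57  60  63  66  69  72  75  78  81
  84  87  90  93  96  99 102 105 108 111 114 117]
```

View pics/f.png

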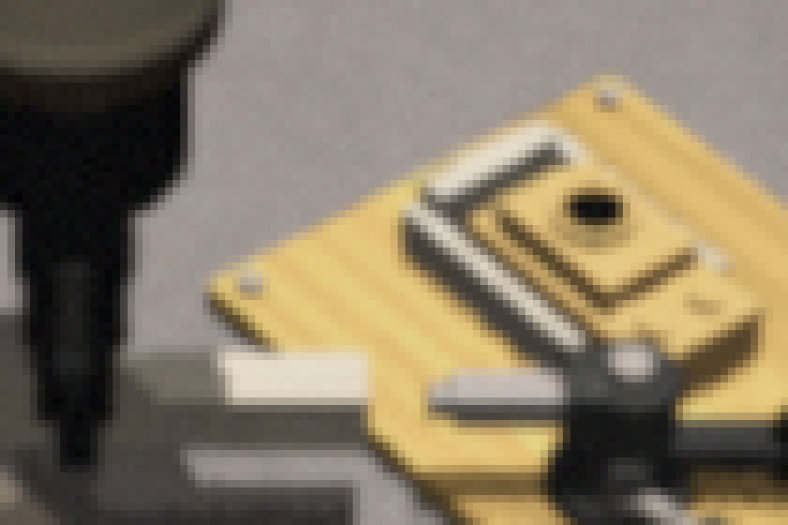

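Emit:
{"api": "carry_out", "payload": {"moves": [{"claw":1,"delta_pos":[-0.02,0,0],"roll":0},{"claw":1,"delta_pos":[-0.04,0,0],"roll":0},{"claw":1,"delta_pos":[-0.055,0,0],"roll":0},{"claw":1,"delta_pos":[-0.065,0,0],"roll":0},{"claw":1,"delta_pos":[-0.075,0,0],"roll":0}]}}

```text
t: 7.28
eef_pos: [538.8, -23.8, 37.9]
orientation: [-0.0, 0.272, 0.962, -0.0]
contact_force: [-0.1, 0.5, -2.4]
finger_gap: 22.6
gripper_force: 98.3
```

Emit:
{"api": "carry_out", "payload": {"moves": [{"claw":1,"delta_pos":[-0.015,0,0],"roll":0},{"claw":1,"delta_pos":[-0.03,0,0],"roll":0},{"claw":1,"delta_pos":[-0.045,0,0],"roll":0},{"claw":1,"delta_pos":[-0.06,0,0],"roll":0},{"claw":1,"delta_pos":[-0.07,0,0],"roll":0},{"claw":1,"delta_pos":[-0.075,0,0],"roll":0}]}}

```text
t: 8.02
eef_pos: [564.3, -39.5, 38.0]
orientation: [-0.0, 0.272, 0.962, -0.0]
contact_force: [0.7, 2.2, -2.0]
finger_gap: 22.8
gripper_force: 98.3
```

Emit:
{"api": "carry_out", "payload": {"moves": [{"claw":1,"delta_pos":[-0.005,0,0],"roll":0},{"claw":1,"delta_pos":[-0.01,0,0],"roll":0},{"claw":1,"delta_pos":[-0.01,0,0],"roll":0}]}}

```text
t: 8.4
eef_pos: [567.7, -41.6, 38.0]
orientation: [0.0, 0.272, 0.962, -0.0]
contact_force: [0.5, 1.0, -2.3]
finger_gap: 22.7
gripper_force: 98.2
```

Emit:
{"api": "carry_out", "payload": {"moves": [{"claw":1,"delta_pos":[-0.0025,0,0],"roll":0},{"claw":1,"delta_pos":[-0.005,0,0],"roll":0},{"claw":1,"delta_pos":[-0.0075,0,0],"roll":0},{"claw":1,"delta_pos":[-0.0075,0,0],"roll":0}]}}

```text
t: 8.9
eef_pos: [569.9, -42.9, 37.9]
orientation: [-0.0, 0.272, 0.962, -0.0]
contact_force: [-3.9, 2.8, -1.3]
finger_gap: 22.3
gripper_force: 98.4
```

Emit:
{"api": "carry_out", "payload": {"moves": [{"claw":1,"delta_pos":[0.004,-0.0062,0],"roll":-0.0032},{"claw":1,"delta_pos":[0.0038,-0.0124,0],"roll":-0.0064},{"claw":1,"delta_pos":[0.0034,-0.0186,0],"roll":-0.0095},{"claw":1,"delta_pos":[0.003,-0.0248,0],"roll":-0.0127},{"claw":1,"delta_pos":[0.0024,-0.0309,0],"roll":-0.0159},{"claw":1,"delta_pos":[0.0018,-0.0371,0],"roll":-0.0191},{"claw":1,"delta_pos":[0.001,-0.0433,0],"roll":-0.0223},{"claw":1,"delta_pos":[0,-0.0494,0],"roll":-0.0255},{"claw":1,"delta_pos":[-0.001,-0.0555,0],"roll":-0.0286},{"claw":1,"delta_pos":[-0.0022,-0.0616,0],"roll":-0.0318},{"claw":1,"delta_pos":[-0.0035,-0.0677,0],"roll":-0.035},{"claw":1,"delta_pos":[-0.0049,-0.0737,0],"roll":-0.0382},{"claw":1,"delta_pos":[-0.0064,-0.0797,0],"roll":-0.0414},{"claw":1,"delta_pos":[-0.0081,-0.0857,0],"roll":-0.0446},{"claw":1,"delta_pos":[-0.0098,-0.0916,0],"roll":-0.0477}]}}

```text
t: 10.78
eef_pos: [555.9, -75.1, 38.4]
orientation: [0.002, 0.124, 0.992, 0.001]
contact_force: [15.0, 15.1, -7.0]
finger_gap: 22.6
gripper_force: 98.6
```

```bash
cat > st.py <<'E'
from h import *
o=telemetry.get_obs(); b=psi0()-np.pi/2; e=np.array([np.cos(b),np.sin(b)]); n=np.array([-e[1],e[0]])
P=np.array([674.,-106.8]); c=o["eef_pos"][:2]; f=o["contact_force"]
d=P-c; print("t",o["t"],"beta",b.round(4),"phi",(b+.5505).round(3),"R",np.hypot(*d).round(1),"pos phi",(np.arctan2(d[1],d[0])+.5505).round(3),"F radial(out+)",-(f[:2]@e).round(1),"F tang(ccw+)",-(f[:2]@n).round(1),"Fz",f[2].round(1),"T",o["wrist_torque"].round(2),"gap",o["finger_gap"].round(2),o["eef_pos"].round(1))
E
python3 st.py
```

```text
Traceback (most recent call last):
  File "st.py", line 4, in <module>
    d=P-c; print("t",o["t"],"beta",b.round(4),"phi",(b+.5505).round(3),"R",np.hypot(*d).round(1),"pos phi",(np.arctan2(d[1],d[0])+.5505).round(3),"F radial(out+)",-(f[:2]@e).round(1),"F tang(ccw+)",-(f[:2]@n).round(1),"Fz",f[2].round(1),"T",o["wrist_torque"].round(2),"gap",o["finger_gap"].round(2),o["eef_pos"].round(1))
                                                                                                                                                                                                                                                                                  ^^^^^^^^^^^^^^^^^^^^^
AttributeError: 'float' object has no attribute 'round'
```

```bash
sed -i 's/o\["finger_gap"\].round(2)/round(float(o["finger_gap"]),2)/' st.py; python3 st.py
```

```text
t 10.775 beta -0.2482 phi 0.302 R 122.3 pos phi 0.288 F radial(out+) -10.8 F tang(ccw+) -18.4 Fz -7.0 T [ 2.4  -2.14  1.13] gap 22.61 [555.9 -75.1  38.4]
```

Emit:
{"api": "carry_out", "payload": {"moves": [{"claw":1,"delta_pos":[-0.002,-0.0062,0],"roll":-0.0032},{"claw":1,"delta_pos":[-0.0022,-0.0124,0],"roll":-0.0064},{"claw":1,"delta_pos":[-0.0026,-0.0186,0],"roll":-0.0095},{"claw":1,"delta_pos":[-0.003,-0.0248,0],"roll":-0.0127},{"claw":1,"delta_pos":[-0.0036,-0.0309,0],"roll":-0.0159},{"claw":1,"delta_pos":[-0.0042,-0.0371,0],"roll":-0.0191},{"claw":1,"delta_pos":[-0.005,-0.0433,0],"roll":-0.0223},{"claw":1,"delta_pos":[-0.006,-0.0494,0],"roll":-0.0255},{"claw":1,"delta_pos":[-0.007,-0.0555,0],"roll":-0.0286},{"claw":1,"delta_pos":[-0.0082,-0.0616,0],"roll":-0.0318},{"claw":1,"delta_pos":[-0.0095,-0.0677,0],"roll":-0.035},{"claw":1,"delta_pos":[-0.0109,-0.0737,0],"roll":-0.0382}]}}

```text
t: 12.28
eef_pos: [551.8, -105.4, 38.2]
orientation: [0.001, 0.004, 1.0, 0.0]
contact_force: [5.8, 8.9, -3.8]
finger_gap: 22.7
gripper_force: 98.9
```

```bash
python3 st.py
```

```text
t 12.275 beta -0.0088 phi 0.542 R 122.2 pos phi 0.539 F radial(out+) -5.7 F tang(ccw+) -9.0 Fz -3.8 T [ 1.32 -0.82  0.55] gap 22.65 [ 551.8 -105.4   38.2]
```

Emit:
{"api": "carry_out", "payload": {"moves": [{"claw":1,"delta_pos":[-0.001,-0.0047,0],"roll":-0.0024},{"claw":1,"delta_pos":[-0.0011,-0.0093,0],"roll":-0.0048},{"claw":1,"delta_pos":[-0.0013,-0.0139,0],"roll":-0.0072},{"claw":1,"delta_pos":[-0.0016,-0.0186,0],"roll":-0.0095},{"claw":1,"delta_pos":[-0.0019,-0.0232,0],"roll":-0.0119},{"claw":1,"delta_pos":[-0.0023,-0.0279,0],"roll":-0.0143},{"claw":1,"delta_pos":[-0.0027,-0.0325,0],"roll":-0.0167},{"claw":1,"delta_pos":[-0.0032,-0.0371,0],"roll":-0.0191},{"claw":1,"delta_pos":[-0.0038,-0.0417,0],"roll":-0.0215},{"claw":1,"delta_pos":[-0.0045,-0.0463,0],"roll":-0.0239},{"claw":1,"delta_pos":[-0.0052,-0.0509,0],"roll":-0.0263},{"claw":1,"delta_pos":[-0.006,-0.0555,0],"roll":-0.0286}]}}

```text
t: 13.78
eef_pos: [553.4, -128.7, 38.0]
orientation: [-0.0, -0.085, 0.996, -0.0]
contact_force: [1.3, -2.2, -2.1]
finger_gap: 22.3
gripper_force: 99.2
```

```bash
python3 st.py
```

```text
t 13.775 beta 0.1697 phi 0.72 R 122.6 pos phi 0.73 F radial(out+) -0.9 F tang(ccw+) 2.4 Fz -2.1 T [-0.32 -0.14 -0.09] gap 22.27 [ 553.4 -128.7   38. ]
```

Emit:
{"api": "carry_out", "payload": {"moves": [{"claw":1,"delta_pos":[0,-0.0047,0],"roll":-0.0024},{"claw":1,"delta_pos":[-0.0001,-0.0093,0],"roll":-0.0048},{"claw":1,"delta_pos":[-0.0003,-0.0139,0],"roll":-0.0072},{"claw":1,"delta_pos":[-0.0006,-0.0186,0],"roll":-0.0095},{"claw":1,"delta_pos":[-0.0009,-0.0232,0],"roll":-0.0119}]}}

```text
t: 14.4
eef_pos: [555.6, -137.7, 38.1]
orientation: [0.0, -0.122, 0.993, -0.0]
contact_force: [4.2, -5.3, -4.9]
finger_gap: 22.7
gripper_force: 99.2
```

```bash
python3 st.py
```

```text
t 14.4 beta 0.2446 phi 0.795 R 122.4 pos phi 0.806 F radial(out+) -2.8 F tang(ccw+) 6.2 Fz -4.9 T [-0.82 -0.57 -0.35] gap 22.69 [ 555.6 -137.7   38.1]
```

Emit:
{"api": "carry_out", "payload": {"moves": [{"claw":1,"delta_pos":[0,-0.0047,0],"roll":-0.0024},{"claw":1,"delta_pos":[-0.0001,-0.0093,0],"roll":-0.0048},{"claw":1,"delta_pos":[-0.0003,-0.0139,0],"roll":-0.0072},{"claw":1,"delta_pos":[-0.0006,-0.0186,0],"roll":-0.0095}]}}

```text
t: 14.9
eef_pos: [557.8, -144.9, 38.1]
orientation: [0.0, -0.152, 0.988, -0.0]
contact_force: [6.8, -5.3, -4.4]
finger_gap: 22.5
gripper_force: 99.1
```

```bash
python3 st.py
```

```text
t 14.9 beta 0.3042 phi 0.855 R 122.3 pos phi 0.867 F radial(out+) -4.9 F tang(ccw+) 7.0 Fz -4.4 T [-0.78 -0.81 -0.26] gap 22.52 [ 557.8 -144.9   38.1]
```

Emit:
{"api": "carry_out", "payload": {"moves": [{"claw":1,"delta_pos":[-0.001,-0.0047,0],"roll":-0.0024},{"claw":1,"delta_pos":[-0.0011,-0.0093,0],"roll":-0.0048},{"claw":1,"delta_pos":[-0.0013,-0.0139,0],"roll":-0.0072}]}}

```text
t: 15.28
eef_pos: [559.3, -149.5, 37.9]
orientation: [-0.0, -0.174, 0.985, 0.0]
contact_force: [-0.4, 0.3, -2.1]
finger_gap: 22.4
gripper_force: 99.4
```

```bash
python3 st.py
```

```text
t 15.275 beta 0.3499 phi 0.9 R 122.3 pos phi 0.907 F radial(out+) 0.2 F tang(ccw+) -0.5 Fz -2.1 T [ 0.04 -0.06 -0.  ] gap 22.37 [ 559.3 -149.5   37.9]
```

Emit:
{"api": "carry_out", "payload": {"moves": [{"claw":1,"delta_pos":[-0.0001,-0.0047,0],"roll":-0.0024},{"claw":1,"delta_pos":[-0.0001,-0.0093,0],"roll":-0.0048},{"claw":1,"delta_pos":[-0.0003,-0.0124,0],"roll":-0.0064},{"claw":1,"delta_pos":[-0.0003,-0.0124,0],"roll":-0.0064},{"claw":1,"delta_pos":[-0.0003,-0.0124,0],"roll":-0.0064},{"claw":1,"delta_pos":[-0.0003,-0.0124,0],"roll":-0.0064},{"claw":1,"delta_pos":[-0.0003,-0.0124,0],"roll":-0.0064}]}}

```text
t: 16.15
eef_pos: [561.3, -153.9, 37.9]
orientation: [-0.0, -0.193, 0.981, 0.0]
contact_force: [0.3, 4.6, -1.1]
finger_gap: 22.5
gripper_force: 99.4
```

```bash
python3 st.py
python3 - <<'E'
from h import *
s=eyes.read_camera("side");t=eyes.read_camera("top")
cv2.imwrite("pics/g.png",np.hstack([cv2.resize(s["color"][165:265,280:405],(500,400),interpolation=3),cv2.resize(t["color"][110:180,255:307],(297,400),interpolation=3)])[...,::-1])
E
```

```text
t 16.15 beta 0.3894 phi 0.94 R 122.2 pos phi 0.946 F radial(out+) -2.0 F tang(ccw+) -4.1 Fz -1.1 T [ 0.82 -0.11  0.42] gap 22.48 [ 561.3 -153.9   37.9]
```

View pics/g.png

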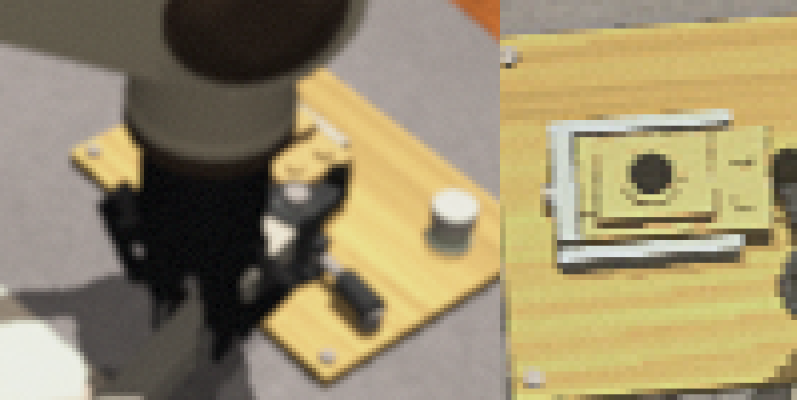

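Emit:
{"api": "carry_out", "payload": {"moves": [{"claw":1,"delta_pos":[0,0.004,0],"roll":0.002},{"claw":1,"delta_pos":[0,0.008,0],"roll":0.0042},{"claw":1,"delta_pos":[0,0.01,0],"roll":0.0052},{"claw":1,"delta_pos":[0,0.01,0],"roll":0.0052},{"claw":1,"delta_pos":[0,0.01,0],"roll":0.0052},{"claw":1,"delta_pos":[0,0.01,0],"roll":0.0052},{"claw":1,"delta_pos":[0,0.01,0],"roll":0.0052},{"claw":1,"delta_pos":[0,0.01,0],"roll":0.0052}]}}

```text
t: 17.25
eef_pos: [559.8, -150.6, 38.0]
orientation: [-0.0, -0.177, 0.984, -0.0]
contact_force: [-0.6, 0.7, -2.2]
finger_gap: 22.6
gripper_force: 99.3
```

```bash
python3 st.py
```

```text
t 17.25 beta 0.3562 phi 0.907 R 122.3 pos phi 0.917 F radial(out+) 0.3 F tang(ccw+) -0.8 Fz -2.2 T [0.1  0.14 0.07] gap 22.58 [ 559.8 -150.6   38. ]
```

Emit:
{"api": "carry_out", "payload": {"moves": [{"claw":1,"delta_pos":[0.01,0,0],"roll":0},{"claw":1,"delta_pos":[0.025,0,0],"roll":0},{"claw":1,"delta_pos":[0.04,0,0],"roll":0},{"claw":1,"delta_pos":[0.055,0,0],"roll":0}]}}

```text
t: 17.75
eef_pos: [538.7, -158.4, 38.1]
orientation: [-0.0, -0.177, 0.984, -0.0]
contact_force: [-0.1, -0.0, -1.4]
finger_gap: 22.7
gripper_force: 99.4
```

```bash
python3 st.py
```

```text
t 17.75 beta 0.3561 phi 0.907 R 144.8 pos phi 0.915 F radial(out+) 0.1 F tang(ccw+) -0.0 Fz -1.4 T [ 0.1  -0.03 -0.03] gap 22.71 [ 538.7 -158.4   38.1]
```

Emit:
{"api": "carry_out", "payload": {"moves": [{"claw":1,"delta_pos":[0.02,0,0],"roll":0},{"claw":1,"delta_pos":[0.045,0,0],"roll":0},{"claw":1,"delta_pos":[0.075,0,0],"roll":0},{"claw":1,"delta_pos":[0.11,0,0],"roll":0},{"claw":1,"delta_pos":[0.15,0,0],"roll":0},{"claw":1,"delta_pos":[0.16,0,0],"roll":0},{"claw":1,"delta_pos":[0.16,0,-0.1],"roll":0},{"claw":1,"delta_pos":[0.16,0,-0.2],"roll":0},{"claw":1,"delta_pos":[0.16,0,-0.2],"roll":0},{"claw":1,"delta_pos":[0.16,0,-0.2],"roll":0}]}}

```text
t: 19.0
eef_pos: [478.9, -180.4, 117.3]
orientation: [-0.0, -0.177, 0.984, 0.0]
contact_force: [-0.2, -1.2, -2.2]
finger_gap: 22.5
gripper_force: 99.5
```

```bash
python3 st.py
python3 - <<'E'
from h import *
# measured pose ~ commanded; targets over the rest at grasp pose, allow for any bar slip seen by wrist camera
o=telemetry.get_obs(); b=psi0()-np.pi/2
p=eyes.read_camera("wrist"); W=cloud(p); x,y,z=W[...,0],W[...,1],W[...,2]
e=np.array([np.cos(b),np.sin(b)]);n=np.array([-e[1],e[0]]); d=W[...,:2]-o["eef_pos"][:2]; a=-(d@e); c=d@n
m=(abs(z-147)<5)&(abs(c)<20)&(a>20)&(a<115)
print("bar end a",np.percentile(a[m],99.8),"lat near/far",[np.median(c[m&(a>l)&(a<l+15)]).round(2) for l in (45,60,80)],"top z",np.median(z[m]))
c0=(*o["eef_pos"],b); print(delta(c0,(481.3,262.3,118,.291)))
E
```

```text
t 19.0 beta 0.3562 phi 0.907 R 208.5 pos phi 0.911 F radial(out+) 0.6 F tang(ccw+) 1.0 Fz -2.2 T [0.02 0.01 0.03] gap 22.47 [ 478.9 -180.4  117.3]
bar end a 100.60056723527056 lat near/far [np.float64(-0.71), np.float64(-0.72), np.float64(-0.73)] top z 146.46025959653645
[-0.3915  1.0352 -0.0017  0.0104]
```

Emit:
{"api": "carry_out", "payload": {"moves": [{"claw":1,"delta_pos":[-0.04,0.12,0],"roll":0},{"claw":1,"delta_pos":[-0.1,0.27,0],"roll":0.003},{"claw":1,"delta_pos":[-0.16,0.42,0],"roll":0.006},{"claw":1,"delta_pos":[-0.21,0.56,0],"roll":0.01},{"claw":1,"delta_pos":[-0.26,0.7,0],"roll":0.0104},{"claw":1,"delta_pos":[-0.31,0.83,0],"roll":0.0104},{"claw":1,"delta_pos":[-0.35,0.93,0],"roll":0.0104},{"claw":1,"delta_pos":[-0.375,0.99,0],"roll":0.0104},{"claw":1,"delta_pos":[-0.375,0.99,0],"roll":0.0104},{"claw":1,"delta_pos":[-0.375,0.99,0],"roll":0.0104}]}}

```text
t: 20.3
eef_pos: [481.3, 242.5, 117.0]
orientation: [-0.001, -0.145, 0.989, -0.0]
contact_force: [-0.6, -0.4, -1.8]
finger_gap: 22.5
gripper_force: 99.4
```

Run:
```python
from h import *
o=telemetry.get_obs(); b=psi0()-np.pi/2; c0=(*o["eef_pos"],b); print(o["t"],c0,delta(c0,(481.5,262.4,25,.291)))
```

```text
20.3 (np.float64(481.2678241664928), np.float64(242.463201559202), np.float64(117.0093926283301), np.float64(0.2910220700353956)) [-0.0149  0.0476  0.23    0.    ]
```

Emit:
{"api": "carry_out", "payload": {"moves": [{"claw":1,"delta_pos":[-0.0149,0.0476,0],"roll":0},{"claw":1,"delta_pos":[-0.0149,0.0476,0],"roll":0},{"claw":1,"delta_pos":[-0.0149,0.0476,0],"roll":0},{"claw":1,"delta_pos":[-0.0149,0.0476,0.08],"roll":0},{"claw":1,"delta_pos":[-0.0149,0.0476,0.14],"roll":0},{"claw":1,"delta_pos":[-0.0149,0.0476,0.18],"roll":0},{"claw":1,"delta_pos":[-0.0149,0.0476,0.2],"roll":0},{"claw":1,"delta_pos":[-0.0149,0.0476,0.215],"roll":0},{"claw":1,"delta_pos":[-0.0149,0.0476,0.225],"roll":0},{"claw":1,"delta_pos":[-0.0149,0.0476,0.231],"roll":0},{"claw":1,"delta_pos":[-0.0149,0.0476,0.231],"roll":0}]}}

```text
t: 21.68
eef_pos: [482.0, 262.9, 25.7]
orientation: [0.0, -0.145, 0.989, -0.0]
contact_force: [0.7, -0.2, -1.7]
finger_gap: 22.2
gripper_force: 99.4
```

Emit:
{"api": "carry_out", "payload": {"moves": [{"claw":1,"delta_pos":[0,0,0.003],"roll":0},{"claw":1,"delta_pos":[0,0,0.006],"roll":0},{"claw":1,"delta_pos":[0,0,0.006],"roll":0}]}}

```text
t: 22.05
eef_pos: [482.0, 262.9, 23.3]
orientation: [0.0, -0.145, 0.989, -0.0]
contact_force: [0.2, -0.1, -1.7]
finger_gap: 22.3
gripper_force: 99.9
```

Emit:
{"api": "carry_out", "payload": {"moves": [{"claw":1,"delta_pos":[0,0,0.0015],"roll":0},{"claw":1,"delta_pos":[0,0,0.003],"roll":0},{"claw":1,"delta_pos":[0,0,0.003],"roll":0}]}}

```text
t: 22.42
eef_pos: [482.0, 262.9, 23.2]
orientation: [0.0, -0.145, 0.989, -0.0]
contact_force: [-8.2, -3.9, 18.5]
finger_gap: 22.9
gripper_force: 102.7
```

Seated; release, rise, and check.

Emit:
{"api": "carry_out", "payload": {"moves": [{"claw":0.2,"delta_pos":[0,0,0],"roll":0},{"claw":-0.2,"delta_pos":[0,0,0],"roll":0},{"claw":-0.5,"delta_pos":[0,0,0],"roll":0},{"claw":-0.5,"delta_pos":[0,0,0],"roll":0},{"claw":-0.5,"delta_pos":[0,0,0],"roll":0},{"claw":-0.5,"delta_pos":[0,0,0],"roll":0},{"claw":-0.5,"delta_pos":[0,0,-0.1],"roll":0},{"claw":-0.5,"delta_pos":[0,0,-0.2],"roll":0},{"claw":-0.5,"delta_pos":[0,0,-0.35],"roll":0},{"claw":-0.5,"delta_pos":[0,0,-0.35],"roll":0},{"claw":-0.5,"delta_pos":[0,0,-0.35],"roll":0},{"claw":-0.5,"delta_pos":[0,0,-0.35],"roll":0}]}}

```text
t: 23.92
eef_pos: [481.4, 262.7, 160.8]
orientation: [-0.001, -0.145, 0.989, -0.0]
contact_force: [-0.6, -0.5, -0.4]
finger_gap: 64.0
gripper_force: 0.0
```

Run:
```python
from h import *
o=telemetry.get_obs(); print(o["t"],o["eef_pos"],o["finger_gap"])
p=eyes.read_camera("wrist"); W=cloud(p); x,y,z=W[...,0],W[...,1],W[...,2]
m=(z>47)&(z<60)&(abs(x-480)<120)&(abs(y-263)<60); print(m.sum(),cv2.minAreaRect(W[m][:,:2].astype(np.float32)),np.median(z[m]))
s=eyes.read_camera("side"); t=eyes.read_camera("top")
cv2.imwrite("pics/h.png",np.hstack([cv2.resize(s["color"][165:265,280:405],(500,400),interpolation=3),cv2.resize(t["color"][110:180,255:307],(297,400),interpolation=3)])[...,::-1])
```

```text
23.925 [481.44985043 262.6662257  160.78839171] 63.97992367356499
5872 ((481.56024169921875, 261.7768249511719), (199.46900939941406, 24.071735382080078), 16.63317108154297) 52.31763306794451
```

View pics/h.png

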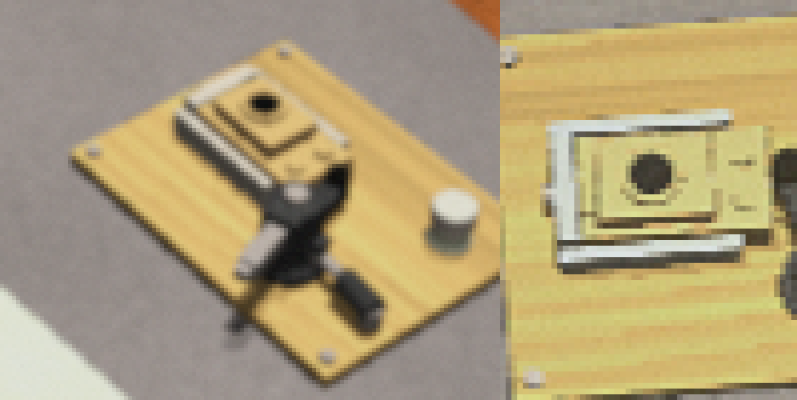

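The lever is thrown over, the hull sits against the end stop (pad at about 345,180 in the left crop), and the bar lies within 0.5 mm of where it started.

```bash
python3 -c "
from plant import order
print(order.hand_in())"
```

```text
the job is handed in; nothing more can be done
None
```

I eased the lever past its dead point with the bar, the hull looks to be gripped against the end stop, the bar is back in its rest within about 0.5 mm of where it started, and I handed the job in at about 24 s; the hand-in gave no verdict.

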